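Shot of cleaner for a nozzle body

TASK

Stand the tarnished brass nozzle body upright on the round dark mat in the drip tray in front of the leaning cleaner canister, and let go of it. Then press the canister's orange spray cap fully down for a moment and let it spring back up, never spraying before the nozzle body is on the mat. Leave the nozzle body standing on the mat and the other things on the bench where they are.

Things in the scene. Friction and masses are not known exactly. Their poses are not given: they have to be found in the camera images.
- alcove: Fixed steel alcove; all on it moves with it. Origin on the bench top; x points into it from its open front, y to the left looking in, z up. In this frame, mm: drip tray x -215 to -85, y -75 to 75, walls 16 high, 4 thick; side panel y 117, x 0 to 130; posts at y -112, x 8 and 122; fixed open gate 110 high from (-4, 128) to (-105, 283); bins on the shelf to z 336, x 55 to 115.
- lip_edge (a point): Middle of the front lower edge of the overhead shelf, at (-35, 0, 288) mm in the alcove's frame, axes as the alcove's. The shelf (8 mm thick, y -120 to 120 mm) runs from here back to x 130 mm; its first 35 mm is a clear plastic splash lip. It lies straight above the spray cap, so reach the cap with a tool leaning out to -x, along the cap's axis.
- tray_mat (a point): Centre of the round dark mat, 60 mm across, flush in the drip tray's floor, on the floor's surface (4 mm above the bench); x=-150, y=0 mm in the alcove's frame; axes as the alcove's.
- cap_top (a point): Centre of the flat top of the orange spray cap, 32 mm across, 26 mm proud of the neck of a fixed white canister (64 mm across, blue band) that leans 35 degrees towards the open front. z points out of the cap along its axis (up and to the front), y is the alcove's y. With the cap up it is at (-34, 0, 168) mm in the alcove's frame; it moves with the cap.
- cap (a joint): How far the cap is pressed along its axis, m: 0 is up, 0.008 fully down. The spring takes 2 N to start and 6 N fully down, and pushes the cap back up when released.
- nozzle_body: Tarnished brass nozzle body, a loose turned part standing upright, 64 mm high, about 0.16 kg: foot 32 mm across up to z 12 mm, waist 25 mm across from z 15 to 52 mm (grasp here), tip 12 mm across above 56 mm. Origin: centre of its underside, z up along its axis.
- coupler: Green anodized coupler, loose, upright, 38 mm across, 46 mm high; not needed. Origin: centre of its underside.
- mallet: Black rubber mallet lying down, loose, head 60 mm across and 90 mm long, wooden handle 250 mm long along its -x; not needed. Origin on the bench below the head's centre.
- holder_box: Open cardboard box 90 x 190 x 50 mm (long along its y) with a steel injector holder in it, 1.1 kg; not needed. Origin: centre of its underside.
- wrench: Steel wrench, 170 mm long along its x, lying flat; not needed. Origin: under its middle.
- seal_jar: Small lidded jar, 56 mm across, 75 mm high; not needed. Origin: centre of its underside.
- union_nut: Steel ring nut 40 mm across, 18 mm high, lying flat; not needed. Origin: centre of its underside.
Mind the look-alikes: they are no part of the job. Leave any red look-alike of the nozzle_body alone.

How it is judged:
By the outcome, as a careful person would: the job done as asked, in the order asked, and still so for the second after the job is handed in, with the robot touching nothing.
It also fails if it takes over 42 s, if anything falls off the work surface, if the arm or the gripper's body presses on something with over 40 N, if the wrist force passes 120 N, or if a joint passes its speed limit or range.

ROBOT

A 7-joint arm with a two-finger parallel gripper is mounted at the origin on the work surface. World frame = base frame: x ahead of the robot, y to its left, z up, the work surface at z = 0. Lengths are in m, angles in rad, forces in N, time in s.
With the tool pointing down it reaches from about 0.425 to 0.95 m from the base axis. Payload 4.7 kg.
Tool frame: the origin (TCP) lies between the finger pads; the fingertips stand 25 mm ahead of it and the grasp point (between the pads) lies 6 mm ahead of it; z points along the fingers, y is the line along which they close (so a half turn about z gives the same grasp; the last joint's range is limited). The gripper opens to 85 mm and grips with 20 to 120 N. Pads are 22 mm wide; open, the fingers measure 114 mm over their backs; the gripper's body (76 mm by 85 mm) begins 54 mm behind the grasp point. The pads swing forward as they close: fully open they stand 13 mm farther back than shut.
Start: joints at [1.144, 0.469, -0.049, 1.532, 0.024, 1.141, -0.082], TCP at [0.262, -0.622, 0.221] pointing down, gripper open.
Joint ranges: [-2.59, 2.59], [-0.33, 1.99], [-1.39, 1.29], [0.1, 2.45], [-1.04, 4.18], [0.21, 1.99], [-2.66, 2.66]. Speed limits (rad/s): [2.57, 2.57, 3.14, 3.14, 3.14, 3.14, 3.14].

INTERFACE

Orientations are given as a 3x3 rotation matrix whose columns are the frame's x, y, z axes.
In Python, from rig import * gives the robot as it stands. Calls block until the motion is done:
- movep(position, orientation): joint-space move of the TCP to a pose.
- move_l(position, attitude=None, feed=0.15, until_force=None): straight line of the TCP; attitude=None keeps the orientation; feed is the mean speed in m/s. With until_force (N) it stops when the force on the tool has changed by that much, and returns True; else False.
- move_joints(angles): joint-space move.
- command_gripper(opening, newtons=None): finger opening in m; newtons is the grip in N (None keeps the last); returns when the fingers have stopped.
- sleep(seconds).
- inverse_kinematics(position, orientation): joint angles nearest the present ones, or None.
- sense(): the state.
- camera(name): name is "side" or "top" or "wrist"; returns (picture, depth): 480x640x3 uint8, red, green, blue; 480x640 float32, m along the optical axis (not along the pixel's ray), 0 where there is no reading.
- camera_params(name): a dict with "K" (3x3 intrinsics, pixels), "position" and "rotation" of the camera in the world; the wrist camera has in their place "tool_from_camera" (4x4, takes a point from camera to tool coordinates, whose origin is the TCP and whose axes are the flange's). Camera axes: x right, y down, z forward; pixel columns grow to the right and rows downward; lengths in m; the calibration is good to about 2 mm. A picture is of the moment at which its call begins: read the wrist's pose just before it. camera_params takes no time and is no camera call.
A pose or a line that the arm cannot do raises Unreachable and nothing moves.
- finish_job(): hands the job in; it is judged then, once.
The state is a dict: "time_s": time; "joint_pos": joint angles; "qd": joint speeds; "joint_efforts": joint torques, N m; "position": TCP position; "tcp_rot": TCP orientation; "wrist_force": force on the tool from outside, world axes, zero at the start; "ft_torque": the same for the moment, N m; "finger_gap": finger opening in m; "gripper_force": force on a finger pad.
Only numpy, scipy, OpenCV 4.12 (cv2) and the standard library are available. Lean on these libraries where they do the work, as an engineer would, in place of code of your own. Each camera call takes 0.05 s, during which the arm holds its last target. There are 200 camera calls.

## Working session

There is one attempt and no reset: what is moved stays moved. The work goes in short steps, each a Python script; the robot and the scene stay as the last script left them, time stands still between calls to the robot, and variables do not carry over. Pictures are saved under pics/ and viewed, at most 10 in all, crops included, and the job is handed in when it is done.

```bash
mkdir -p pics; ls; python3 - <<'E'
from rig import *
import cv2,numpy as np
for n in ("top","side"):
    im,d=camera(n); p=camera_params(n); print(n,p)
    cv2.imwrite(f"pics/{n}0.png",im[...,::-1]); np.save(f"pics/{n}0.npy",d); np.save(f"pics/{n}0im.npy",im)
print(sense()["time_s"])
E
```

```text
pics
top {'K': array([[526.14987753,   0.        , 314.23261063],
       [  0.        , 526.14987753, 231.2536815 ],
       [  0.        ,   0.        ,   1.        ]]), 'position': array([ 0.31044024, -0.06344992,  1.31141152]), 'rotation': array([[-0.05767683, -0.97205859,  0.22754226],
       [-0.99831553,  0.05759223, -0.00701694],
       [-0.00628379, -0.22756368, -0.97374293]])}
side {'K': array([[435.29947793,   0.        , 314.52314832],
       [  0.        , 435.29947793, 237.44111208],
       [  0.        ,   0.        ,   1.        ]]), 'position': array([ 0.54255309, -0.85233305,  0.70796344]), 'rotation': array([[ 0.99979091, -0.02033584, -0.00214158],
       [-0.0094377 , -0.55181504,  0.83391312],
       [-0.01814008, -0.83371855, -0.55189159]])}
0.1
```

View pics/top0.png

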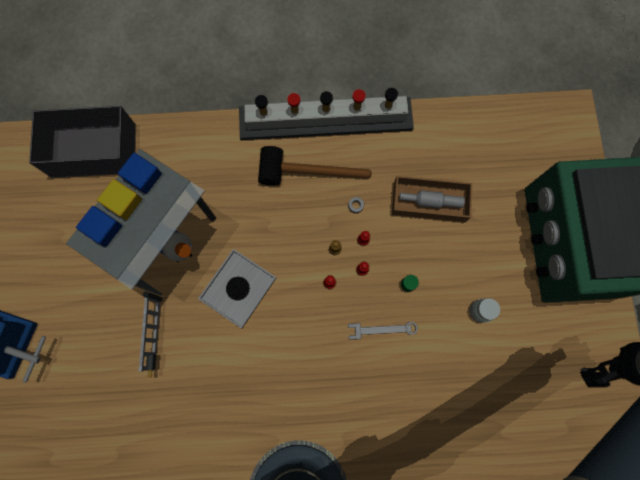

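View pics/side0.png

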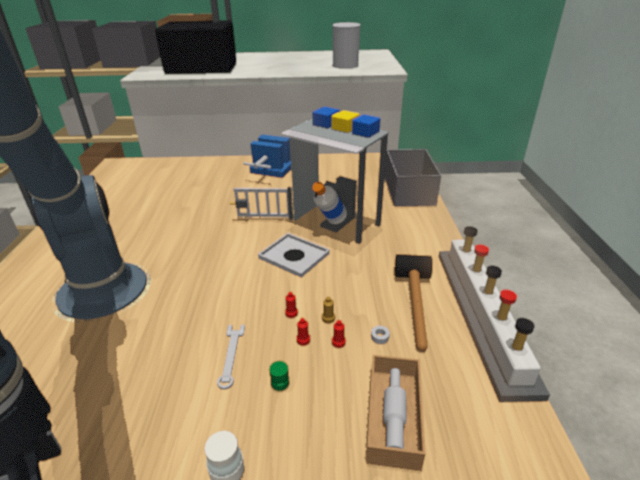

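The top picture shows what could be taken for the nozzle body: brass part (335,246), red ones (364,237), (363,268), (330,282), and the brass stems on the rack (262..391,~100). I choose the brass one at (335,246), which is side (328,309). The mat is at top (238,288) / side (294,255), and the cap at top (184,251) / side (319,188).

```bash
cat > h.py <<'E'
import numpy as np,cv2
def ray(p,uv):
    d=np.linalg.inv(p["K"])@np.array([uv[0],uv[1],1.]); return p["rotation"]@d
def onplane(p,uv,z,R=None,c=None):
    r=ray(p,uv); o=p["position"]; return o+r*(z-o[2])/r[2]
def tri(p1,u1,p2,u2):
    A=[];b=[]
    for p,u in((p1,u1),(p2,u2)):
        r=ray(p,u);r/=np.linalg.norm(r);M=np.eye(3)-np.outer(r,r);A.append(M);b.append(M@p["position"])
    return np.linalg.lstsq(np.vstack(A),np.hstack(b),rcond=None)[0]
def blobs(im,lo,hi,roi,amin=15):
    h=cv2.cvtColor(im,cv2.COLOR_RGB2HSV);m=cv2.inRange(h,lo,hi);k=np.zeros_like(m);x0,y0,x1,y1=roi;k[y0:y1,x0:x1]=255;m&=k
    n,l,s,c=cv2.connectedComponentsWithStats(m)
    return [(c[i].round(1),s[i]) for i in range(1,n) if s[i,4]>=amin],m
E
python3 - <<'E'
from rig import *
from h import *
T,S=camera_params("top"),camera_params("side")
ti,si=np.load("pics/top0im.npy"),np.load("pics/side0im.npy")
td=np.load("pics/top0.npy")
for n,im,p,roi in(("top",ti,T,(310,215,440,310)),("side",si,S,(260,280,360,360))):
    for nm,lo,hi in(("red",(0,180,80),(6,255,255)),("red2",(174,180,80),(180,255,255))):
        b,_=blobs(im,lo,hi,roi,8); print(n,nm,[(c,s,onplane(p,c,.03).round(3)) for c,s in b])
for n,im,p,roi,z in(("top",ti,T,(195,245,280,335),.004),("side",si,S,(255,230,335,275),.004)):
    b,m=blobs(im,(0,0,0),(180,255,45),roi,60); print(n,"mat",[(c,s,onplane(p,c,z).round(4)) for c,s in b])
for n,im,p,roi in(("top",ti,T,(160,230,210,275)),("side",si,S,(300,170,340,200))):
    b,m=blobs(im,(5,190,120),(16,255,255),roi,10); print(n,"cap",b,[onplane(p,c,.16).round(4) for c,s in b])
# tray outline
g=cv2.cvtColor(ti,cv2.COLOR_RGB2HSV); m=cv2.inRange(g,(0,0,60),(180,50,255)); k=np.zeros_like(m);k[245:330,196:280]=255;m&=k
cs,_=cv2.findContours(m,cv2.RETR_EXTERNAL,cv2.CHAIN_APPROX_NONE);c=max(cs,key=cv2.contourArea)
P=np.array([onplane(T,q[0],.016)[:2] for q in c],np.float32); print("tray",cv2.minAreaRect(P))
big=np.hstack([cv2.resize(ti[220:300,305:385],None,fx=5,fy=5,interpolation=2),cv2.resize(si[270:350,270:350],None,fx=5,fy=5,interpolation=2)])
cv2.imwrite("pics/crop.png",big[...,::-1])
E
```

```text
top red [(array([365. , 235.1]), array([361, 231,   9,   9,  63], dtype=int32), array([ 0.593, -0.199,  0.03 ])), (array([364. , 266.1]), array([360, 262,   9,   9,  65], dtype=int32), array([ 0.515, -0.19 ,  0.03 ])), (array([329.8, 279.9]), array([324, 276,  12,   9,  71], dtype=int32), array([ 0.486, -0.104,  0.03 ]))]
top red2 []
side red [(array([290.5, 305.2]), array([286, 292,  11,  25, 189], dtype=int32), array([ 0.482, -0.107,  0.03 ])), (array([302.6, 332.4]), array([297, 318,  13,  27, 226], dtype=int32), array([ 0.511, -0.192,  0.03 ])), (array([338.5, 334.6]), array([332, 321,  13,  26, 233], dtype=int32), array([ 0.587, -0.201,  0.03 ]))]
side red2 [(array([336.1, 336.4]), array([335, 333,   3,   8,   9], dtype=int32), array([ 0.582, -0.206,  0.03 ]))]
top mat [(array([237.3, 288. ]), array([226, 277,  23,  23, 415], dtype=int32), array([0.4823, 0.1268, 0.004 ]))]
side mat [(array([293.7, 254.7]), array([285, 251,  18,   9, 122], dtype=int32), array([0.4814, 0.1269, 0.004 ]))]
top cap [] []
side cap [(array([317.8, 186.9]), array([313, 183,  11,   9,  78], dtype=int32))] [array([0.5519, 0.2285, 0.16  ])]
tray ((0.4818696081638336, 0.12625932693481445), (0.13145379722118378, 0.14947369694709778), 53.383140563964844)
```

View pics/crop.png

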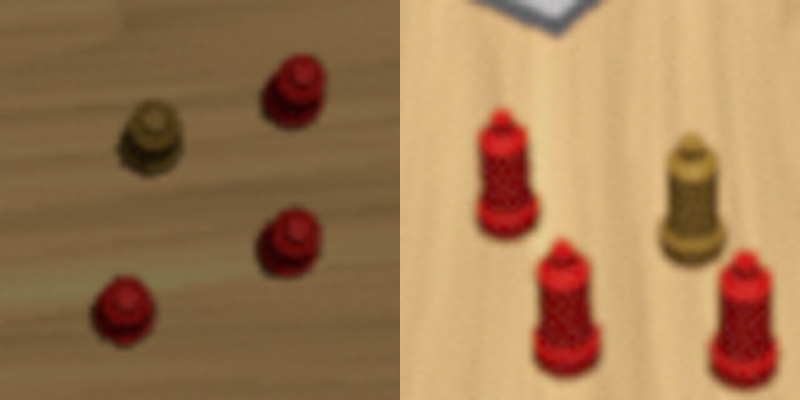

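The crop confirms the choice: the brass part has its tip at top px (335.6,243.6) and side px (328.4,298.4), and the three neighbours are clearly red. The tray measures 131x149 mm and both views agree on the mat, so these match the given sizes.

```bash
python3 - <<'E'
from rig import *
from h import *
T,S=camera_params("top"),camera_params("side")
ti,si=np.load("pics/top0im.npy"),np.load("pics/side0im.npy")
print("nozzle tip tri",tri(T,(335.6,243.6),S,(328.4,298.4)).round(4), onplane(T,(335.6,243.6),.064).round(4),onplane(S,(328.4,298.4),.064).round(4),"foot",onplane(S,(328.4,317.),.006).round(4))
b,m=blobs(ti,(3,120,60),(18,255,255),(170,235,205,265),20); print(b)
for c,s in b: print("cap tri",tri(T,c,S,(317.8,186.9)).round(4))
# alcove x by tray + cap (cap blob centre ~ (-27..-34, 0, ~160))
for a in(53.4,55):
  r=np.radians(a);X=np.array([np.cos(r),np.sin(r),0]);Y=np.array([-np.sin(r),np.cos(r),0]);O=np.array([.482,.1266,0])+.15*X
  for n,p in(("top",T),("side",S)):
    for q in([-34,0,168],[-35,120,288],[-35,-120,288],[-215,75,16],[-215,-75,16],[-85,75,16],[-85,-75,16]):
      w=O+X*q[0]/1e3+Y*q[1]/1e3+np.array([0,0,q[2]/1e3]); v=p["K"]@p["rotation"].T@(w-p["position"]);print(a,n,q,(v[:2]/v[2]).round(1))
  print(a,"cap top world",O+X*-.034+[0,0,.168])
w=camera_params("wrist");print(w)
E
```

```text
nozzle tip tri [ 0.5686 -0.1224  0.0621] [ 0.5682 -0.1223  0.064 ] [ 0.5684 -0.1245  0.064 ] foot [ 0.5685 -0.1226  0.006 ]
[(array([184.5, 250.9]), array([178, 244,  14,  14, 139], dtype=int32)), (array([201.1, 256.5]), array([197, 245,   8,  20, 115], dtype=int32))]
cap tri [0.5512 0.2188 0.1648]
cap tri [0.5421 0.1795 0.1823]
53.4 top [-34, 0, 168] [183.7 250.4]
53.4 top [-35, 120, 288] [132.2 289.4]
53.4 top [-35, -120, 288] [204.5 191. ]
53.4 top [-215, 75, 16] [240.7 328. ]
53.4 top [-215, -75, 16] [275.5 276.6]
53.4 top [-85, 75, 16] [197.5 298.5]
53.4 top [-85, -75, 16] [232.8 248.5]
53.4 side [-34, 0, 168] [317.5 185.7]
53.4 side [-35, 120, 288] [280.9 135.1]
53.4 side [-35, -120, 288] [356.4 154.2]
53.4 side [-215, 75, 16] [257.5 253.5]
53.4 side [-215, -75, 16] [300.9 272.9]
53.4 side [-85, 75, 16] [287.4 232.3]
53.4 side [-85, -75, 16] [329.6 248.9]
53.4 cap top world [0.55116209 0.21972683 0.168     ]
55 top [-34, 0, 168] [182.8 251.6]
55 top [-35, 120, 288] [132.6 291.7]
55 top [-35, -120, 288] [202.3 191.4]
55 top [-215, 75, 16] [241.9 327.8]
55 top [-215, -75, 16] [27
[... 217 characters left out ...]
 [257.5 254.1]
55 side [-215, -75, 16] [302.  272.7]
55 side [-85, 75, 16] [286.5 232.4]
55 side [-85, -75, 16] [329.4 248.4]
55 cap top world [0.54853487 0.22162164 0.168     ]
{'K': array([[418.70938195,   0.        , 316.84099842],
       [  0.        , 418.70938195, 245.1265614 ],
       [  0.        ,   0.        ,   1.        ]]), 'tool_from_camera': array([[-5.43973393e-04, -9.52011244e-01, -3.06062567e-01,
         7.81479017e-02],
       [ 9.99999809e-01, -4.27889758e-04, -4.46370915e-04,
         2.96401198e-04],
       [ 2.93989093e-04, -3.06062751e-01,  9.52011295e-01,
        -1.51986727e-01],
       [ 0.00000000e+00,  0.00000000e+00,  0.00000000e+00,
         1.00000000e+00]])}
```

```bash
cat > plan.py <<'E'
from h import *
a=np.radians(53.5);A=np.array([[np.cos(a),-np.sin(a),0],[np.sin(a),np.cos(a),0],[0,0,1]])
O=np.array([.482,.1266,0])-A@[-.15,0,0]
al=lambda *q:O+A@(np.array(q)/1e3)
N=np.array([.5686,-.1228,0])
def down(yaw): # tool y at yaw, z down
    c,s=np.cos(yaw),np.sin(yaw);y=np.array([c,s,0]);z=np.array([0,0,-1.]);return np.c_[np.cross(y,z),y,z]
s35,c35=np.sin(np.radians(35)),np.cos(np.radians(35))
RP=A@np.array([[-c35,0,s35],[0,1,0],[-s35,0,-c35]])
AX=A@np.array([-s35,0,c35]); CAP=al(-34,0,168)
E
python3 - <<'E'
from rig import *
from plan import *
f=lambda p,R:(lambda q:None if q is None else np.round(q,2))(inverse_kinematics(p,R))
print("start R",np.round(sense()["tcp_rot"],2))
for y in(136,-44,20,-160): print("grasp",y,f(N+[0,0,.042],down(np.radians(y))),f(N+[0,0,.16],down(np.radians(y))))
for y in(53.5+90,53.5-90,53.5,53.5+180,0,180,100,-80): print("place",y,f(al(-150,0,46),down(np.radians(y))),(down(np.radians(y))[:,0]@A[:,0]).round(2))
Rz=np.diag([-1,-1,1]);Q=np.array([[0,-1,0],[1,0,0],[0,0,1]])
for n,R in(("x down",RP),("x up",RP@Rz),("x side",RP@Q),("x side2",RP@Q.T)): print(n,[f(CAP+AX*d,R) for d in(.022,.10)])
E
```

```text
start R [[ 0.92  0.39 -0.  ]
 [ 0.39 -0.92  0.  ]
 [-0.   -0.   -1.  ]]
grasp 136 [ 0.93  0.89 -1.18  1.87  0.95  1.09  1.73] [ 0.95  0.67 -1.18  1.78  0.68  1.16  1.93]
grasp -44 [ 0.42  0.56 -0.37  1.9   0.29  0.74 -0.89] [ 0.47  0.41 -0.43  1.81  0.2   0.96 -0.81]
grasp 20 [ 0.56  0.6  -0.57  1.89  0.45  0.78  0.1 ] [ 0.61  0.45 -0.62  1.8   0.31  0.99  0.21]
grasp -160 [ 0.08  0.53  0.08  1.92 -0.07  0.7  -2.59] [ 0.14  0.38 -0.    1.83  0.    0.94 -2.65]
place 143.5 [ 0.52  0.76 -1.18  2.06  0.89  0.96  1.35] -1.0
place -36.5 [ 0.27  0.55 -0.78  2.07  0.57  0.75 -1.51] 1.0
place 53.5 [ 0.31  0.57 -0.84  2.07  0.62  0.77  0.02] 0.0
place 233.5 [-0.9   0.51  0.72  2.13 -0.54  0.68 -2.02] -0.0
place 0 [ 0.28  0.55 -0.79  2.07  0.58  0.75 -0.88] 0.8
place 180 [ 0.52  0.76 -1.18  2.06  0.89  0.96  1.99] -0.8
place 100 [ 0.35  0.6  -0.9   2.07  0.66  0.79  0.79] -0.73
place -80 [ 0.08  0.48 -0.53  2.08  0.38  0.68 -2.1 ] 0.73
x down [array([ 0.7 ,  0.43, -1.14,  2.12,  0.14,  0.32,  2.08]), array([ 0.94,  0.24, -1.24,  2.11, -0.33,  0.5 ,  2.53])]
x up [array([ 0.37,  0.28, -0.71,  2.13, -0.56,  0.35, -0.42]), array([ 0.64,  0.14, -0.86,  2.12, -0.59,  0.54, -0.38])]
x side [array([ 0.34,  0.27, -0.67,  2.13, -0.59,  0.35,  1.18]), array([ 0.69,  0.15, -0.91,  2.12, -0.57,  0.54,  1.17])]
x side2 [array([ 0.21,  0.25, -0.52,  2.14, -0.71,  0.38, -1.85]), array([ 0.37,  0.1 , -0.56,  2.13, -0.69,  0.57, -1.87])]
```

```bash
python3 - <<'E'
from rig import *
from plan import *
R=down(np.radians(20))
command_gripper(.062,40)
movep(N+[0,0,.17],R)
im,d=camera("wrist");cv2.imwrite("pics/w1.png",im[...,::-1])
print(move_l(N+[0,0,.042],feed=.12,until_force=8))
command_gripper(.0,40)
s=sense();print(s["position"],s["finger_gap"],s["gripper_force"],s["time_s"])
E
```

```text
False
[ 0.56899093 -0.12356253  0.045032  ] 0.010440096954235017 40.209188362641726 4.4
```

View pics/w1.png

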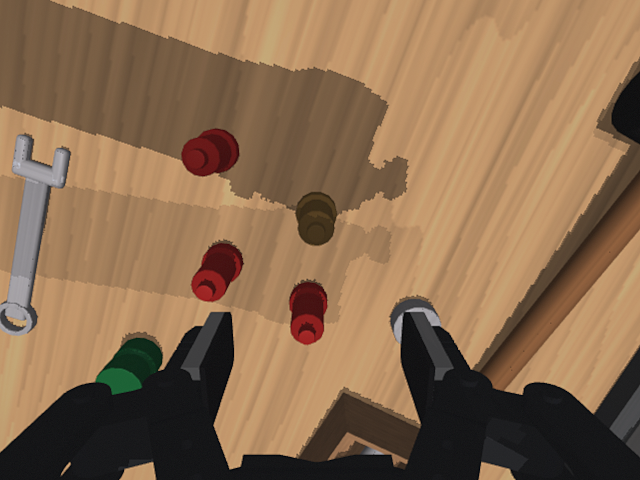

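The wrist picture shows the brass part at (316,222), right under the tool axis, with the reds at (210,152), (217,272) and (308,313) clear of the fingers. A 10 mm gap is not the 25 mm waist, so I look before lifting.

```bash
python3 - <<'E'
from rig import *
from plan import *
s=sense();print(s["position"],np.round(s["tcp_rot"],3),s["wrist_force"])
w,_=camera("wrist");si,_=camera("side")
c=cv2.resize(si[240:360,240:400],(640,480),interpolation=2)
cv2.imwrite("pics/g2.png",np.hstack([cv2.resize(w,(400,300)),cv2.resize(c,(400,300))])[...,::-1])
E
```

```text
[ 0.56899093 -0.12356253  0.045032  ] [[-0.342  0.94   0.   ]
 [ 0.94   0.342 -0.003]
 [-0.003 -0.001 -1.   ]] [-6.39846914 -1.10138725 20.17829897]
```

View pics/g2.png

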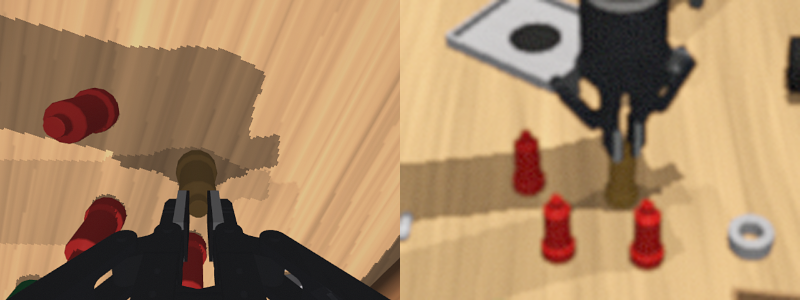

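The picture shows the fingers closed round the thin tip (wrist crop (200,200)), above the shoulder. The foot is still where it was (side crop (622,200)). I'll use depth to measure where the fingertips really are relative to the TCP.

```bash
python3 - <<'E'
from rig import *
from plan import *
W=camera_params("wrist");M=W["tool_from_camera"];K=W["K"]
def cloud(tag):
    s=sense();im,d=camera("wrist");print(tag,s["position"].round(4) if hasattr(s["position"],"round") else s["position"],"gap",round(s["finger_gap"],4),np.round(s["wrist_force"],1))
    v,u=np.mgrid[0:480,0:640];c=np.stack([(u-K[0,2])/K[0,0]*d,(v-K[1,2])/K[1,1]*d,d],-1);t=c@M[:3,:3].T+M[:3,3]
    P=np.array(s["position"])+t@np.array(s["tcp_rot"]).T
    return im,d,t,P
def report(im,d,t,P):
    h=cv2.cvtColor(im,cv2.COLOR_RGB2HSV)
    blk=(h[...,2]<60)|(h[...,1]<60)
    f=(d>.05)&(d<.26)&blk&(abs(t[...,0])<.02)&(abs(t[...,1])<.06)
    print("finger tool z pct",np.percentile(t[f][:,2],[50,90,97,99,100]).round(4), "x",np.percentile(t[f][:,0],[2,50,98]).round(4))
    n=(h[...,0]>14)&(h[...,0]<30)&(h[...,1]>130)&(h[...,2]<110)&(P[...,2]>.012)&(d>0)&(np.hypot(P[...,0]-N[0],P[...,1]-N[1])<.05)
    Q=P[n];print("brass n",len(Q),"z",np.percentile(Q[:,2],[2,50,98]).round(4),"xy at top",np.median(Q[Q[:,2]>np.percentile(Q[:,2],85)],0).round(4),"xy low",np.median(Q[Q[:,2]<.02],0).round(4))
r=cloud("closed");report(*r)
command_gripper(.062)
r=cloud("open");report(*r)
cv2.imwrite("pics/w3.png",r[0][...,::-1])
E
```

```text
closed [ 0.5689 -0.1236  0.045 ] gap 0.0108 [-6.7 -0.9 19.1]
finger tool z pct [-0.0731 -0.0485 -0.0275 -0.0188  0.0443] x [-0.0083  0.0113  0.0172]
brass n 4120 z [0.0123 0.0456 0.064 ] xy at top [ 0.568  -0.1219  0.0634] xy low [ 0.5609 -0.1126  0.0137]
open [ 0.5684 -0.1228  0.0417] gap 0.062 [ 0.6  0.5 -1.4]
finger tool z pct [-0.0712 -0.0413 -0.0261 -0.0203  0.0413] x [-0.0075  0.0109  0.0172]
brass n 5235 z [0.0124 0.0515 0.0637] xy at top [ 0.5662 -0.1217  0.0631] xy low [ 0.5621 -0.1126  0.0135]
```

View pics/w3.png

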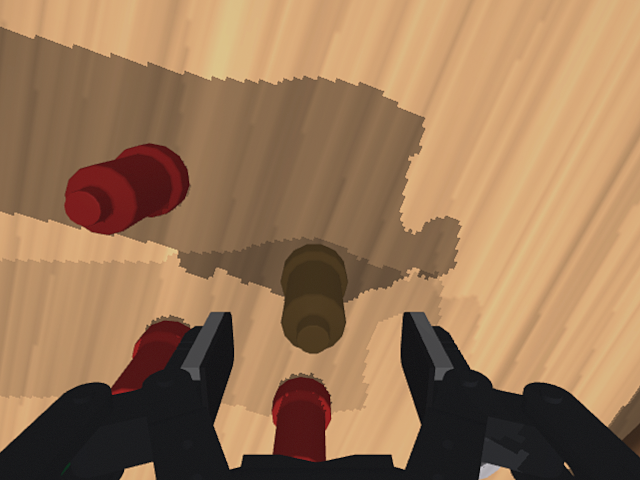

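The nozzle is still upright and central (its tip at (314,338) between the pads), but the pads look too high. I'll read tool coordinates at the fingertips.

```bash
python3 - <<'E'
from rig import *
from plan import *
W=camera_params("wrist");M=W["tool_from_camera"];K=W["K"]
im,d=camera("wrist")
for u,v in[(215,316),(225,316),(228,330),(228,360),(220,400),(410,316),(420,316),(407,330),(405,360),(415,400),(314,338)]:
    z=d[v,u];c=np.array([(u-K[0,2])/K[0,0]*z,(v-K[1,2])/K[1,1]*z,z]);print((u,v),im[v,u],round(float(z),4),(M[:3,:3]@c+M[:3,3]).round(4))
E
```

```text
(215, 316) [73 72 74] 0.1443 [ 0.0107 -0.0353 -0.022 ]
(225, 316) [23 21 22] 0.1444 [ 0.0106 -0.0319 -0.022 ]
(228, 330) [21 22 22] 0.147 [ 0.0047 -0.0314 -0.0211]
(228, 360) [22 23 23] 0.1451 [-0.0042 -0.031  -0.026 ]
(220, 400) [ 2  8 16] 0.1347 [-0.0106 -0.0314 -0.0389]
(410, 316) [20 19 21] 0.1447 [ 0.0105  0.032  -0.0217]
(420, 316) [75 75 75] 0.1449 [ 0.0103  0.0355 -0.0214]
(407, 330) [22 21 23] 0.1433 [ 0.0065  0.0306 -0.0244]
(405, 360) [20 20 21] 0.1466 [-0.0051  0.0306 -0.0247]
(415, 400) [18 19 22] 0.1319 [-0.0088  0.0307 -0.0413]
(314, 338) [77 58 33] 0.1475 [ 0.0018 -0.0012 -0.0215]
```

The measured fingertips are about 22 mm behind the TCP at this opening, not 25 mm ahead. That explains the tip grasp, and the arm was pressing on the shoulder as the pads swung forward. I'll go by the measured value and descend 36 mm further under a force guard.

```bash
python3 - <<'E'
from rig import *
from plan import *
print(move_l([.5672,-.1222,.006],feed=.05,until_force=5))
s=sense();print(s["position"],np.round(s["wrist_force"],1))
command_gripper(.0,40)
s=sense();print(s["position"],s["finger_gap"],s["gripper_force"],np.round(s["wrist_force"],1),s["time_s"])
si,_=camera("side");cv2.imwrite("pics/g4.png",cv2.resize(si[240:360,240:400],(640,480),interpolation=2)[...,::-1])
E
```

```text
False
[ 0.56748227 -0.1221164   0.00615088] [-0.4 -0.5 -0.3]
[ 0.56745105 -0.12226295  0.00638862] 0.023796796869365783 39.43159900918545 [-0.2 -0.3  3.5] 6.4833
```

View pics/g4.png

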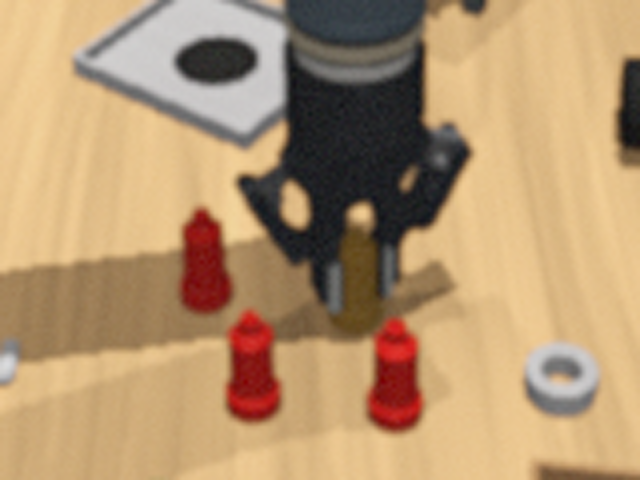

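The grasp is good now: the pads hold the waist (360,270), the gap is 24 mm, and the reds are untouched. Next I lift, carry, check over the tray and place.

```bash
python3 - <<'E'
from rig import *
from plan import *
R=down(np.radians(100))
move_l([.5675,-.1222,.12],feed=.15)
G=al(-150,0,0)
movep(G+[0,0,.09],R)
s=sense();print(s["position"],s["finger_gap"],np.round(s["wrist_force"],1))
move_l(G+[0,0,.022],feed=.12)
print(move_l(G+[0,0,.008],feed=.02,until_force=4))
s=sense();print(s["position"],s["finger_gap"],np.round(s["wrist_force"],1),s["time_s"])
si,_=camera("side");ti,_=camera("top")
cv2.imwrite("pics/p5.png",np.hstack([cv2.resize(x,(400,400),interpolation=2) for x in(si[200:290,250:340],ti[240:330,190:280])])[...,::-1])
E
```

```text
[0.48269415 0.12525467 0.08961765] 0.02393902519206427 [ 0.  -0.7 -1. ]
True
[0.48200853 0.1264909  0.01039859] 0.023765561151646852 [-0.8 -0.7  4.9] 9.775
```

View pics/p5.png

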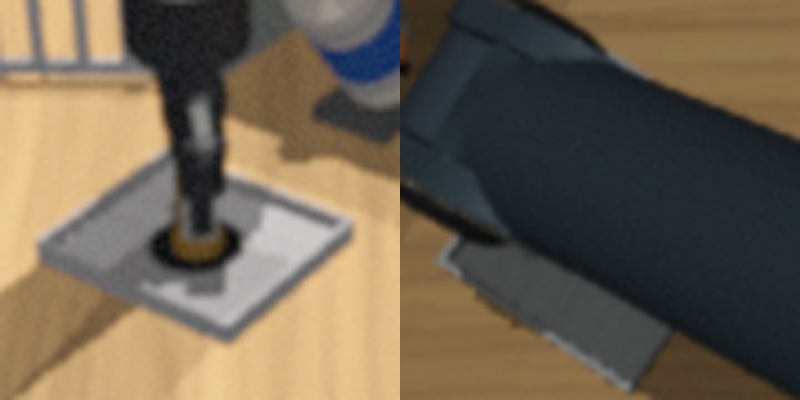

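The nozzle body is standing at the middle of the dark mat (crop (197,245)). I release it and raise straight up.

```bash
python3 - <<'E'
from rig import *
from plan import *
G=al(-150,0,0)
command_gripper(.05)
move_l(G+[0,0,.15],feed=.12)
command_gripper(0,40)
s=sense();print(s["position"],s["finger_gap"],np.round(s["joint_pos"],2),s["time_s"])
W=camera_params("wrist");M=W["tool_from_camera"];K=W["K"]
im,d=camera("wrist");h=im.max(-1)
v,u=np.mgrid[0:480,0:640];c=np.stack([(u-K[0,2])/K[0,0]*d,(v-K[1,2])/K[1,1]*d,d],-1);t=c@M[:3,:3].T+M[:3,3]
f=(d>.05)&(abs(t[...,0])<.013)&(abs(t[...,1])<.03)&(t[...,2]<.03)
print("tips z",np.percentile(t[f][:,2],[50,90,97,99,99.9,100]).round(4),f.sum(),"col range",u[f].min(),u[f].max(),"row",v[f].min())
P=np.array(s["position"])+t@np.array(s["tcp_rot"]).T
n=(P[...,2]>.054)&(P[...,2]<.075)&(d>0)&(np.hypot(P[...,0]-G[0],P[...,1]-G[1])<.05);print("nozzle top",n.sum(),np.median(P[n],0).round(4),np.percentile(P[n][:,2],98).round(4),"G",G.round(4))
cv2.imwrite("pics/w6.png",im[...,::-1])
c,s_=np.cos,np.sin
for deg in(-60,-30,0,30,60,90):
    r=np.radians(deg);Z=np.array([[c(r),-s_(r),0],[s_(r),c(r),0],[0,0,1]])
    qs=[inverse_kinematics(CAP+AX*k,RP@Z) for k in(-.022,.0,.03,.06)]
    print(deg,[None if q is None else np.round(q,2).tolist() for q in qs])
E
```

```text
[0.48199393 0.12662827 0.14996301] 0.00013341586517999553 [ 0.47  0.45 -1.02  1.98  0.47  0.97  0.96] 12.0917
tips z [-0.0628 -0.0329 -0.0209 -0.0168 -0.0129 -0.012 ] 19753 col range 184 454 row 305
nozzle top 1183 [0.4791 0.1252 0.0576] 0.0681 G [0.482  0.1266 0.    ]
-60 [[0.72, 0.7, -1.34, 2.11, 1.01, 0.42, 2.34], [0.77, 0.64, -1.36, 2.12, 0.86, 0.41, 2.47], [-0.53, 0.19, 0.33, 2.18, -1.04, 0.53, -2.09], [-0.85, 0.15, 0.72, 2.19, -1.01, 0.61, -2.11]]
-30 [[0.69, 0.65, -1.29, 2.11, 0.92, 0.38, 1.89], [0.76, 0.63, -1.34, 2.12, 0.83, 0.4, 1.97], [0.84, 0.56, -1.37, 2.12, 0.6, 0.4, 2.19], [0.9, 0.45, -1.36, 2.12, 0.24, 0.41, 2.52]]
0 [[0.65, 0.59, -1.2, 2.11, 0.74, 0.31, 1.52], [0.73, 0.57, -1.27, 2.12, 0.68, 0.35, 1.59], [0.83, 0.55, -1.36, 2.12, 0.57, 0.39, 1.69], [0.91, 0.47, -1.38, 2.11, 0.31, 0.41, 1.94]]
30 [[0.6, 0.54, -1.11, 2.12, 0.54, 0.27, 1.17], [0.68, 0.52, -1.19, 2.12, 0.48, 0.31, 1.24], [0.8, 0.49, -1.29, 2.12, 0.39, 0.36, 1.32], [0.9, 0.44, -1.35, 2.12, 0.24, 0.41, 1.48]]
60 [[0.56, 0.5, -1.04, 2.12, 0.35, 0.24, 0.83], [0.64, 0.47, -1.11, 2.12, 0.29, 0.28, 0.89], [0.75, 0.44, -1.2, 2.12, 0.2, 0.34, 0.98], [0.87, 0.4, -1.3, 2.12, 0.11, 0.39, 1.07]]
90 [[0.51, 0.46, -0.97, 2.12, 0.15, 0.23, 0.49], [0.59, 0.44, -1.03, 2.12, 0.09, 0.27, 0.55], [0.7, 0.39, -1.12, 2.12, 0.01, 0.33, 0.63], [0.82, 0.35, -1.21, 2.12, -0.08, 0.39, 0.72]]
```

View pics/w6.png

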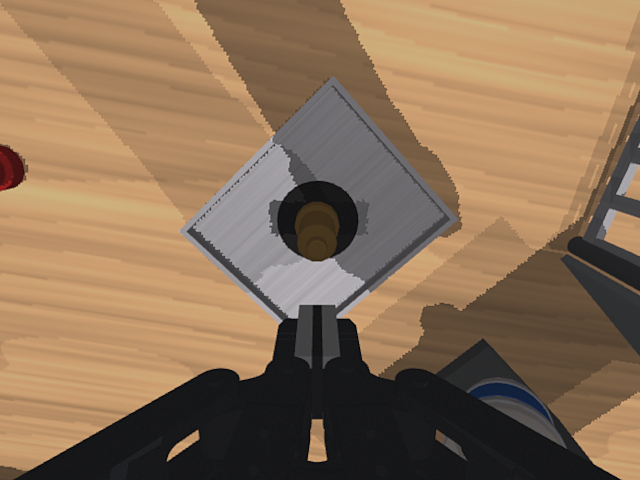

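The nozzle body stands free in the middle of the mat (tip (317,245), top at z = 68 mm as expected). Closed fingertips are 12 mm behind the TCP, and I use that for the press along the cap's axis.

```bash
python3 - <<'E'
from rig import *
from plan import *
r=np.radians(30);R=RP@np.array([[np.cos(r),-np.sin(r),0],[np.sin(r),np.cos(r),0],[0,0,1]])
movep(CAP+AX*.03,R)
s=sense();print(s["position"],np.round(s["wrist_force"],1),s["time_s"])
f=lambda:(lambda s:(((np.array(s["position"])-CAP)@AX).round(4),(np.array(s["wrist_force"])@AX).round(1),np.round(s["wrist_force"],1)))(sense())
print(move_l(CAP+AX*-.007,feed=.06,until_force=4),f())
for d in(-.012,-.014,-.016,-.018,-.020,-.022,-.024):
    hit=move_l(CAP+AX*d,feed=.02,until_force=14); print(d,hit,f())
    if f()[1]>10: break
print(sense()["time_s"])
ti,_=camera("side");cv2.imwrite("pics/s7.png",cv2.resize(ti[130:250,250:390],(700,600),interpolation=2)[...,::-1])
E
```

```text
[0.54075696 0.20543752 0.19233888] [0.8 1.3 0.9] 12.775
False (np.float64(-0.007), np.float64(-0.7), array([ 0.9, -0.3, -0.6]))
-0.012 False (np.float64(-0.0119), np.float64(2.8), array([-0. , -1.6,  2.5]))
-0.014 False (np.float64(-0.0139), np.float64(4.4), array([-1.2, -1.6,  4. ]))
-0.016 False (np.float64(-0.016), np.float64(4.3), array([-0.6, -2.9,  3.3]))
-0.018 False (np.float64(-0.0178), np.float64(8.8), array([-1.6, -4.5,  7.6]))
-0.02 False (np.float64(-0.0184), np.float64(45.3), array([-19.1, -21.3,  35.4]))
14.9417
```

The cap went fully down: contact at about -10.5 mm, hard stop at -18.4 mm, so about 8 mm of travel. I back off along the axis, then look.

```bash
python3 - <<'E'
from rig import *
from plan import *
move_l(CAP+AX*.03,feed=.1)
s=sense();print(np.round(s["wrist_force"],1),s["time_s"])
movep(al(-190,0,260),down(np.radians(100)))
s=sense();print(s["position"],s["time_s"])
sleep(.3)
si,_=camera("side");T,S=camera_params("top"),camera_params("side")
b,_=blobs(si,(5,190,120),(16,255,255),(300,170,340,200),10);print("cap",b,"was 317.8,186.9 area 78")
cv2.imwrite("pics/end.png",si[100:400,200:500][...,::-1])
E
```

```text
[-1.1  0.4  0.9] 15.6417
[0.45796628 0.09459784 0.25910775] 16.425
cap [(array([317.9, 187. ]), array([313, 183,  11,   9,  80], dtype=int32))] was 317.8,186.9 area 78
```

View pics/end.png

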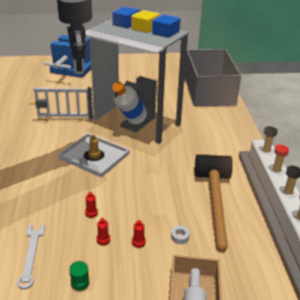

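The nozzle body stands on the mat (95,148), the cap is back up at its first pixel (317.9,187.0), everything else is in place, and the arm is clear.

```bash
python3 -c "
from rig import *
print(finish_job())"
```

```text
the job is handed in; nothing more can be done
None
```

The nozzle body is standing on the mat and released, the cap was then pressed fully down and sprang back, and the job was handed in at about 17 s; the closed fingertips briefly read about 45 N at the cap's stop, above the 40 N limit stated for the arm and gripper body.

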